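# Shut the can rack: refit the retaining bar and its hinge pin

### The arm

A 6-joint arm with a two-finger parallel gripper is mounted at the origin on a cart in front of the work surface, level with it; the furniture and walls round the work are solid. World frame = base frame: x ahead of the robot, y to its left, z up, the work surface at z = 0. Lengths are in m, angles in rad, forces in N, time in s.
With the tool pointing down it reaches from about 0.2 to 0.875 m from the base axis. Payload 3.4 kg.
Tool frame: the origin (TCP) lies midway between the tips of the shut fingers; the grasp point (between the pads) lies r.tcp_to_grasp behind it (r.tcp_to_grasp is the distance from the TCP to the grasp point, in m); z points along the fingers, y is the line along which they close (so a half turn about z gives the same grasp; the last joint's range is limited). The gripper opens to 94 mm and grips with 3 to 60 N. Pads are 16 mm wide; open, the fingers measure 119 mm over their backs; the gripper's body (75 mm by 177 mm) begins 78 mm behind the grasp point.
Start: joints at [1.114, 0.276, 1.505, -0, 1.361, -0.121], TCP at [0.189, 0.543, 0.205] pointing down, gripper open.
Joint ranges: [-2.89, 2.89], [-0.75, 2.08], [0.22, 2.7], [-1.18, 4.32], [0.11, 2.71], [-2.7, 2.7]. Speed limits (rad/s): [2.57, 2.57, 3.14, 3.14, 3.14, 3.14].

### API

Orientations are given as a unit quaternion [w, x, y, z].
In Python, from cell import monitor, viewer, r gives the robot as it stands.
- The arm moves only by the tool send_rows, never from a script. Its argument "moves" is a list of rows, each an object with "slide": the shift along the world's x, y, z scaled (see below), a list of three; "turn": the turn about the world's z scaled (see below). A call has 1 to 12 rows; each row shifts and turns the commanded pose from where the row before left it; what a row does not reach is not made up. The controller multiplies each number of a shift by 50 mm and each number of a turn by 180 degrees. A row lasts 1/10 s, in which the tool goes at most 50 mm and 8.59 degrees, less where a joint would pass 70% of its speed; a pose out of reach is approached as far as the arm can. A call with a number of a shift or a turn outside -1 to 1 is refused whole. A call with a gripper value outside its range is refused whole. "hand" is the opening, from -1 (shut) to 1 (fully open), set as the call begins (left out, the last holds). The fingers move at their own pace and stop on an object; the grip force is fixed at half the most. Time passes only in rows, so rows that do not move let the fingers close. It gives the time, the measured TCP pose, the force, the opening and the grip force at its end, in the units of the state.
- monitor.observe(): the state, without advancing time (a new reading comes with each control period).
- viewer.camera(name): name is "scene" or "top" or "wrist"; returns the picture (480x640x3 uint8, blue, green, red); there is no depth.
- viewer.calibration(name): a dict with "mtx" (3x3 intrinsics, pixels), "eye" and "attitude" of the camera in the world. Camera axes: x right, y down, z forward; pixel columns grow to the right and rows downward; lengths in m; the calibration is good to about 2 mm. A picture is of the moment at which its call begins: read the wrist's pose just before it. calibration takes no time and is no camera call; for the wrist camera it gives the pose at the moment of the call.
- r.hand_in(): hands the job in; it is judged then, once.
The state is a dict: "clock": time; "qpos": joint angles; "qd": joint speeds; "joint_torque": joint torques, N m; "eef_pos": TCP position; "tcp_rot": TCP orientation; "wrist_force": force on the tool from outside, world axes, zero at the start; "torque": the same for the moment, N m; "opening": finger opening in m; "finger_force": force on a finger pad.
Only numpy, scipy, OpenCV 4.12 (cv2) and the standard library are available. Lean on these libraries where they do the work, as an engineer would, in place of code of your own. Each camera call takes 0.05 s, during which the arm holds its last target. There are 200 camera calls.

### The job

Close up the small can rack, in this order: first push the paint can that stands out in front back into the rack, against the rear wall beside the other can. Then slide the red retaining bar, eye first, fully home between the two hinge knuckles, press the brass hinge pin all the way down through the knuckles and the bar's eye, and swing the bar across the front of the cans until its steel stud snaps home in the spring clip. Keep the cans upright and leave the other things lying about where they are.

Things in the scene. Friction and masses are not known exactly. Their poses are not given: they have to be found in the camera images.
- rack: Fixed grey U-shaped can rack on the table (no floor), open towards the robot. Origin on the table at the middle of its open front; +x to its rear, +y to its left. Inside 162 mm wide (y -81 to 81), rear wall's inner face at x = 98 mm, walls 45 mm high. Hinge axis at x 0, y -92 mm; spring clip at x 0, y +94 mm.
- hinge_axis (a point): On the vertical hinge axis, 18 mm up, mid-gap. Upper knuckle: 36 mm plate, z 27-39 mm. Lower: 3 mm plate in a U-shaped fence 10 mm high. The bar's eye enters along the rack's (+x, +y) diagonal; flared lead-ins (60 mm wide, 33 mm in front of the axis) guide it and a stop behind holds it on the axis. The bar itself passes over the fence, so it can swing round to rack +y.
- hinge_pin (a joint): Travel (m) of the captive brass pin: 0 raised, tip inside the upper knuckle; 0.027 fully down through upper knuckle, bar eye and lower knuckle. 2.5 N of friction holds it. Shank 12 mm with a 7 mm conical tip that pulls the eye straight if it is a few mm off; if further off, the pin lands on the bar and stops after under 10 mm.
- pin_head (a point): Middle of the top face of the pin's round head (26 mm across); moves with the pin, 75 mm above the table when raised, 48 mm when fully down, its head then 1 mm above the upper knuckle. Press it straight down.
- retaining_bar: Loose red bar, 0.21-0.39 kg, on two feet in front of the hinge. Origin on the table under its eye's centre; runs along its own -x to -203 mm; 18 mm wide (neck 12), z 12-24 mm. Eye: ring of 28 mm, hole 15 mm, z 4-24 mm, starts 35-60 mm short of the hinge axis on the diagonal. Pinned, it swings 135 deg clockwise from above, over rack -x, to lie along rack +y.
- bar_eye (a point): Centre of the bar's eye, 18 mm above the table.
- bar_post (a point): Middle of a square black push post on the bar, 16 x 16 mm, z 24 to 77 mm, 120 mm from the eye centre; this point is 60 mm above the table. Push it along the bar to slide the bar in, and from the side to swing it.
- bar_stud (a point): Centre of the upright steel stud near the bar's far end, 14 mm diameter, z 24 to 60 mm, 186 mm from the eye centre.
- clip_seat (a point): Where the stud's centre sits when home in the spring clip, 39 mm up. Two sprung steel jaws (z 30-48 mm, reaching 11 mm to the rack's front) open sideways along the rack's y; the stud is pressed in along the rack's +x with about 5 to 12 N at the stud, and snaps past the jaws some 5 mm before its seat.
- can_a: Paint can, yellow and red label, 75 mm diameter, 76 mm high, 0.34 kg, origin at the centre of its underside. One of the two identical cans stands inside the rack in its right half, the other in front of the rack's left half; which is which varies.
- can_b: The other, identical paint can (see can_a).
- marker_2: Red marker lying on the table, 138 mm, bystander.
- coin_pouch_4: Red oval coin pouch, 60 x 42 x 13 mm, bystander.
- toy_box_4: Small yellow toy carton, 62 mm high, standing at the back, bystander.
Mind the look-alikes: they are no part of the job. Leave any green or pink look-alike of the can_a alone.

How it is judged:
On the way, in this order (a step that is already met when the one before it is completed fails the run):
1. both cans stand inside the rack near its rear wall (x of can_a in the frame of rack between 0.048 and 0.075 m and y of can_a in the frame of rack between -0.06 and 0.06 m and x of can_b in the frame of rack between 0.048 and 0.075 m and y of can_b in the frame of rack between -0.06 and 0.06 m), for 0.2 s.
2. the bar's eye is home between the knuckles, within 7 mm of the hinge axis, the pin still up (horizontal distance between bar_eye and hinge_axis below 0.007 m and value of joint hinge_pin below 0.008 m), for 0.2 s.
3. the pin is down through knuckles and eye (value of joint hinge_pin above 0.022 m and horizontal distance between bar_eye and hinge_axis below 0.004 m), for 0.2 s.
4. the bar's stud is home in the spring clip (horizontal distance between bar_stud and clip_seat below 0.0045 m), for 0.2 s.
At the end, for the whole second after the job is handed in: Both cans upright inside the rack (centres at rack x 48 to 75 mm, that is within about 12 mm of the rear wall, and y within 60 mm of the middle), pin at least 22 mm down through the bar's eye (eye within 4 mm of the hinge axis), the stud within 4.5 mm of the clip seat, the bar at rest (all of step 1 and all of step 3 and angle between each of can_a, can_b's own z axis and vertical below 0.1 rad and horizontal distance between bar_stud and clip_seat below 0.0045 m and linear speed of retaining_bar below 0.02 m/s); the robot touches nothing.
It fails at once if a can is tipped (angle between any of can_a, can_b's own z axis and vertical above 0.4 rad).
It fails at once if a bystander (red marker, red coin pouch, yellow toy carton) is moved more than 30 mm (distance of any of marker_2, coin_pouch_4, toy_box_4 from where it was at the start of the episode above 0.03 m).
It also fails if it takes over 67 s, if anything falls off the work surface, if the arm or the gripper's body presses on something with over 40 N, if the wrist force passes 120 N, or if a joint passes its speed limit or range.

## Working session

There is one attempt and no reset: what is moved stays moved. The work goes in short steps, Python scripts to look and compute and a tool call to move; the robot and the scene stay as the last step left them, time stands still between calls to the robot, and variables do not carry over. Pictures are saved under pics/ and viewed, at most 10 in all, crops included, and the job is handed in when it is done.

Besides the shell and the picture viewer there is one more tool, called after "Emit:" by a JSON object that holds its "api" and its "payload", one argument or row to a line. send_rows: Moves the arm, as the interface text tells. Shifts and turns lie within -1 to 1; 1 stands for 50 mm of shift or 180 degrees of turn. Its arguments: {"type":"object","properties":{"moves":{"type":"array"},"hand":{"type":"number"}},"required":["moves"]}

```bash
ls; mkdir -p pics; cat > h.py <<'E'
import numpy as np, cv2
from cell import monitor, viewer, r
from scipy.spatial.transform import Rotation as R
def cal(n):
    c=viewer.calibration(n); q=c["attitude"]; q=np.array(q,float)
    Rm=q if q.shape==(3,3) else R.from_quat(np.r_[q[1:],q[0]]).as_matrix()
    return np.array(c["mtx"],float),np.array(c["eye"],float),Rm
def ray(c,uv,z):
    K,e,Rm=c; d=Rm@np.linalg.inv(K)@np.array([uv[0],uv[1],1.]); return e+d*(z-e[2])/d[2]
def proj(c,p):
    K,e,Rm=c; q=K@(Rm.T@(np.array(p)-e)); return q[:2]/q[2]
E
python3 - <<'E'
from h import *
s=monitor.observe();print(s, r.tcp_to_grasp)
for n in("top","scene"):
    im=viewer.camera(n); cv2.imwrite(f"pics/{n}0.png",im); print(n,viewer.calibration(n))
E
```

```text
pics
{'clock': 0.0, 'qpos': array([ 1.11399498e+00,  2.76568035e-01,  1.50610610e+00, -6.26848456e-06,
        1.36070228e+00, -1.20992040e-01]), 'qd': array([-0.00083756, -0.00063434, -0.00110806,  0.00037225,  0.00079543,
       -0.00132202]), 'joint_torque': array([ 1.88349200e-03, -4.04601038e+01, -2.37233090e+01,  7.02465721e-02,
        3.45633226e-02, -1.46323309e-04]), 'eef_pos': array([0.18923398, 0.54237149, 0.2046309 ]), 'tcp_rot': array([-2.51154851e-04,  1.67116122e-01,  9.85936817e-01, -8.55794554e-04]), 'wrist_force': array([-0.02143998,  0.04805198, -0.20043761]), 'torque': array([3.48057077e-02, 3.23603413e-02, 7.80982782e-05]), 'finger_force': 0.0, 'opening': 0.09406318452837066} 0.0188
top {'mtx': array([[444.55259849,   0.        , 322.30032529],
       [  0.        , 444.55259849, 236.95952805],
       [  0.        ,   0.        ,   1.        ]]), 'eye': array([ 0.42781695, -0.08474829,  1.43684114]), 'attitude': array([ 0.04298199, -0.69690744,  0.71483402, -0.03853435])}
scene {'mtx': array([[480.85203457,   0.        , 313.59411066],
       [  0.        , 480.85203457, 232.31883714],
       [  0.        ,   0.        ,   1.        ]]), 'eye': array([-0.30108396, -0.59286162,  0.7536375 ]), 'attitude': array([-0.40844633,  0.77573105, -0.41902339,  0.23628867])}
```

View pics/top0.png

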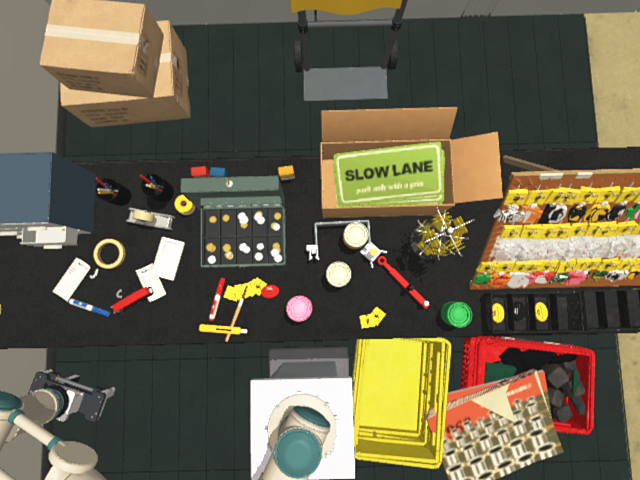

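View pics/scene0.png

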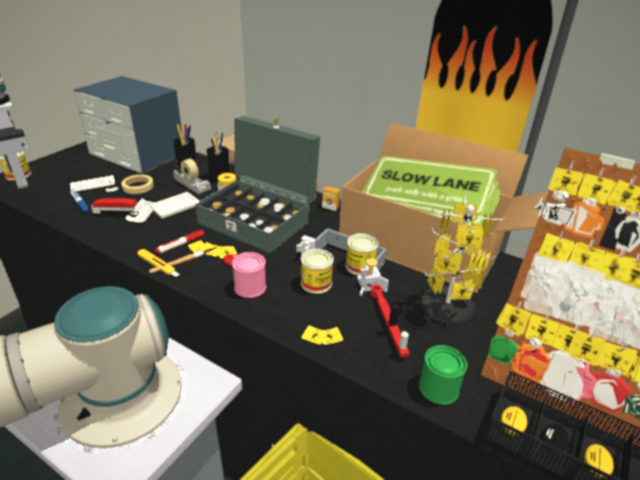

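The top view shows the rack at about (345,238), with one can inside it at (356,235) and the other in front at (338,273). The hinge is at about (372,250), the red bar runs from (380,260) to (427,303), and the clip is at about (313,251). The pink can at (299,308) and the green can at (457,314) are look-alikes. The two cream-lidded cans with yellow and red labels fit the description, so I'll confirm them in an enlarged crop.

```bash
python3 - <<'E'
from h import *
a=cv2.imread("pics/top0.png")[205:325,280:440]; b=cv2.imread("pics/scene0.png")[215:365,280:430]
a=cv2.resize(a,(800,600),interpolation=cv2.INTER_CUBIC)
cv2.imwrite("pics/c1.png",a)
cv2.imwrite("pics/c2.png",cv2.resize(b,(600,600),interpolation=cv2.INTER_CUBIC))
E
```

```text
(no output)
```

View pics/c1.png

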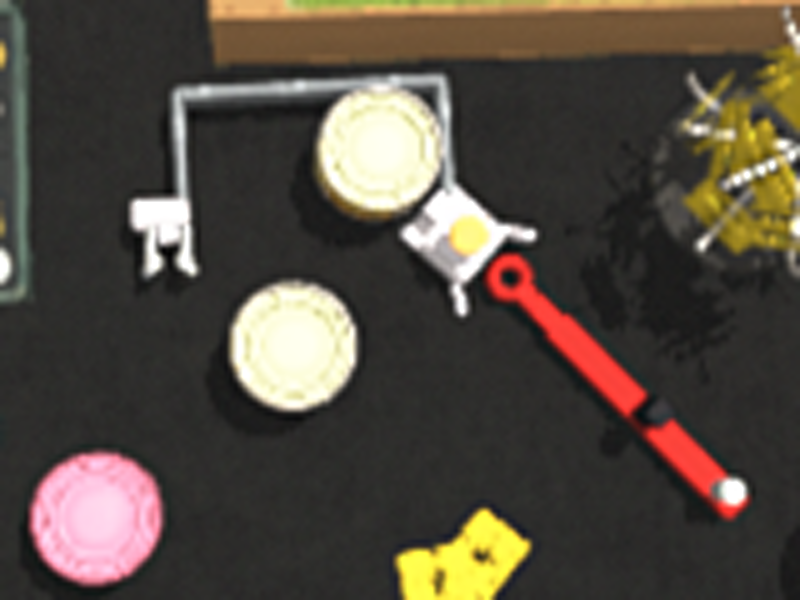

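View pics/c2.png

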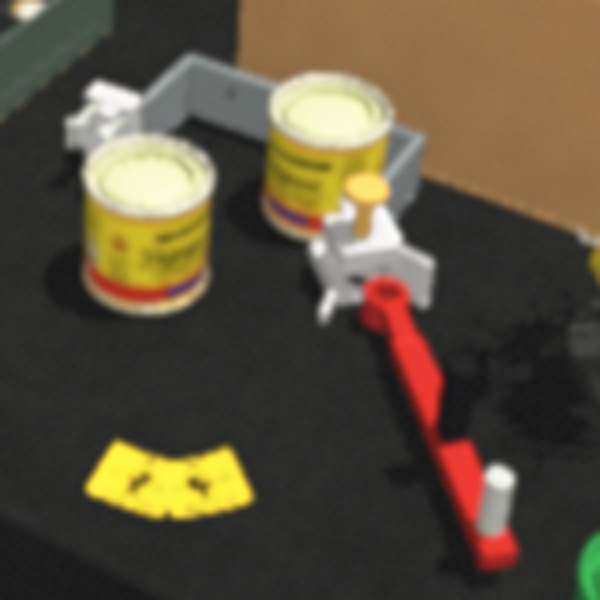

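The crops confirm it. In c1 the cream-lidded can at (294,346) is out in front and its twin at (379,150) is in the rack. The pin head is at (468,236), the eye at (510,277), the post top at about (653,408), the stud top at (733,490), and the rack's rear corners are at (177,90) and (445,80).

```bash
cat > m.py <<'E'
from h import *
im=cv2.imread("pics/top0.png");c=cal("top")
f=lambda u,v:(280+(u+.5)/5-.5,205+(v+.5)/5-.5)
def cen(mask,x0,y0,x1,y1):
    m=np.zeros_like(mask);m[y0:y1,x0:x1]=mask[y0:y1,x0:x1]
    n,l,s,ce=cv2.connectedComponentsWithStats(m);k=1+s[1:,4].argmax();return ce[k],s[k]
P={}
for n,u,z in [("pin",f(468,236),.075),("eye",f(510,277),.024),("post",f(653,406),.077),("stud",f(733,490),.06),("canF",f(294,346),.076),("canR",f(379,149),.076),("RL",f(175,90),.045),("RR",f(446,77),.045),("clip",f(168,235),.048),("pouch",(270,291),.01),("mk",(217,298),.01)]:
    P[n]=ray(c,u,z); print(n,np.round(P[n],4))
hsv=cv2.cvtColor(im,cv2.COLOR_BGR2HSV)
gold=cv2.inRange(hsv,(12,90,150),(28,255,255)); 
ce,s=cen(gold,366,245,380,260);print("gold",ce,s,ray(c,ce,.075))
cr=cv2.inRange(hsv,(18,15,150),(40,140,255))
for nm,b in(("F",(320,255,356,292)),("R",(340,218,372,250))):
    ce,s=cen(cr,*b);print(nm,ce,s,ray(c,ce,.076))
d=P["RR"]-P["RL"];print("len",np.linalg.norm(d),"ydir",np.degrees(np.arctan2(-d[1],-d[0])))
e=P["eye"]-P["stud"];print("bar",np.linalg.norm(e[:2]),np.degrees(np.arctan2(e[1],e[0])))
e=P["pin"]-P["eye"];print("eye->pin",np.linalg.norm(e[:2]),np.degrees(np.arctan2(e[1],e[0])))
# second view
c2=cal("scene");g=lambda u,v:(280+(u+.5)/4-.5,215+(v+.5)/4-.5)
for n,u,z in [("pin",g(366,187),.075),("stud",g(499,472),.06),("eye",g(386,293),.024),("canF",g(150,180),.076),("canR",g(331,113),.076),("clip",(305,243),.048)]: print("scene",n,np.round(ray(c2,u,z),4))
E
python3 m.py
```

```text
pin [ 0.5358 -0.2332  0.075 ]
eye [ 0.5131 -0.2644  0.024 ]
post [ 0.4293 -0.3412  0.077 ]
stud [ 0.3771 -0.3909  0.06  ]
canF [ 0.4712 -0.1244  0.076 ]
canR [ 0.5909 -0.1803  0.076 ]
RL [ 0.6355 -0.0548  0.045 ]
RR [ 0.6394 -0.2264  0.045 ]
clip [ 0.5434 -0.0484  0.048 ]
pouch [0.4241 0.0932 0.01  ]
mk [0.4062 0.2625 0.01  ]
gold [372.05263158 251.94736842] [370 249   6   7  19] [ 0.53545724 -0.22964632  0.075     ]
F [338.29460581 273.67634855] [326 262  25  25 482] [ 0.47156096 -0.12412867  0.076     ]
R [355.60135135 234.08783784] [344 222  25  25 444] [ 0.59183748 -0.18097957  0.076     ]
len 0.17165342828187466 ydir 91.27968133028577
bar 0.1857104303561904 42.920903858477594
eye->pin 0.03862643980747927 53.92379641689475
scene pin [ 0.5393 -0.2369  0.075 ]
scene stud [ 0.3843 -0.3908  0.06  ]
scene eye [ 0.5168 -0.2666  0.024 ]
scene canF [ 0.4724 -0.1294  0.076 ]
scene canR [ 0.5938 -0.1852  0.076 ]
scene clip [ 0.5467 -0.047   0.048 ]
```

Emit:
{"api": "send_rows", "payload": {
  "hand": 1,
  "moves": [
    {"slide": [0.31,-0.74,0],"turn": 0.0063},
    {"slide": [0.31,-0.74,0],"turn": 0.0063},
    {"slide": [0.31,-0.74,0],"turn": 0.0063},
    {"slide": [0.31,-0.74,0],"turn": 0.0063},
    {"slide": [0.31,-0.74,0],"turn": 0.0063},
    {"slide": [0.31,-0.74,0],"turn": 0.0063},
    {"slide": [0.31,-0.74,0],"turn": 0.0063},
    {"slide": [0.31,-0.74,0],"turn": 0.0063},
    {"slide": [0.31,-0.74,0],"turn": 0.0063},
    {"slide": [0.31,-0.74,0],"turn": 0.0063},
    {"slide": [0.31,-0.74,0],"turn": 0.0063},
    {"slide": [0.31,-0.74,0],"turn": 0.0063}
  ]
}}

```text
clock: 1.3
eef_pos: [0.3755, 0.0974, 0.2054]
tcp_rot: [-0.0, 0.049, 0.999, 0.0]
wrist_force: [0.8, 0.3, 0.2]
opening: 0.0941
finger_force: 0.0
```

Emit:
{"api": "send_rows", "payload": {
  "moves": [
    {"slide": [0.31,-0.74,0],"turn": 0.0063},
    {"slide": [0.31,-0.74,0],"turn": 0.0063},
    {"slide": [0.31,-0.74,0],"turn": 0.0063},
    {"slide": [0.31,-0.74,0],"turn": 0.0063},
    {"slide": [0.31,-0.74,0],"turn": 0.0063},
    {"slide": [0.31,-0.74,0],"turn": 0.0063},
    {"slide": [0,0,0],"turn": 0},
    {"slide": [0,0,0],"turn": 0}
  ]
}}

```text
clock: 2.1
eef_pos: [0.4681, -0.1233, 0.2048]
tcp_rot: [-0.001, -0.009, 1.0, 0.001]
wrist_force: [0.6, 0.2, 0.6]
opening: 0.0939
finger_force: 0.0
```

Emit:
{"api": "send_rows", "payload": {
  "moves": [
    {"slide": [0.08,-0.06,-0.6],"turn": 0},
    {"slide": [0,0,-0.7],"turn": 0},
    {"slide": [0,0,-0.7],"turn": 0},
    {"slide": [0,0,-0.7],"turn": 0},
    {"slide": [0,0,-0.5],"turn": 0},
    {"slide": [0,0,-0.3],"turn": 0},
    {"slide": [0,0,0],"turn": 0}
  ]
}}

```text
clock: 2.8
eef_pos: [0.4699, -0.1236, 0.0287]
tcp_rot: [-0.003, -0.011, 1.0, 0.001]
wrist_force: [-0.0, -0.4, -0.5]
opening: 0.0941
finger_force: 0.0
```

Emit:
{"api": "send_rows", "payload": {
  "hand": -0.1,
  "moves": [
    {"slide": [0,0,0],"turn": 0},
    {"slide": [0,0,0],"turn": 0},
    {"slide": [0,0,0],"turn": 0},
    {"slide": [0,0,0],"turn": 0},
    {"slide": [0,0,0],"turn": 0}
  ]
}}

```text
clock: 3.3
eef_pos: [0.4733, -0.126, 0.0317]
tcp_rot: [0.001, -0.01, 1.0, -0.0]
wrist_force: [-0.6, 2.8, 6.6]
opening: 0.0754
finger_force: 30.0
```

Emit:
{"api": "send_rows", "payload": {
  "moves": [
    {"slide": [0.1,0.06,0.03],"turn": 0},
    {"slide": [0.2,0.12,0],"turn": 0},
    {"slide": [0.2,0.12,0],"turn": 0},
    {"slide": [0.16,0.1,0],"turn": 0},
    {"slide": [0.08,0.04,0],"turn": 0},
    {"slide": [0,0,0],"turn": 0},
    {"slide": [0,0,0],"turn": 0}
  ]
}}

```text
clock: 4.0
eef_pos: [0.5098, -0.1039, 0.0318]
tcp_rot: [0.0, -0.01, 1.0, 0.0]
wrist_force: [0.5, -0.5, -2.8]
opening: 0.0754
finger_force: 30.0
```

```bash
python3 - <<'E'
from h import *
im=viewer.camera("top");cv2.imwrite("pics/top1.png",im)
a=cv2.resize(im[205:325,280:440],(800,600),interpolation=cv2.INTER_CUBIC)
w=viewer.camera("wrist"); cv2.imwrite("pics/w1.png",w)
cv2.imwrite("pics/c3.png",np.hstack([cv2.resize(a,(400,300)),cv2.resize(w,(400,300))]))
print(monitor.observe()["eef_pos"])
E
```

```text
[ 0.50921905 -0.1040111   0.03179335]
```

View pics/c3.png

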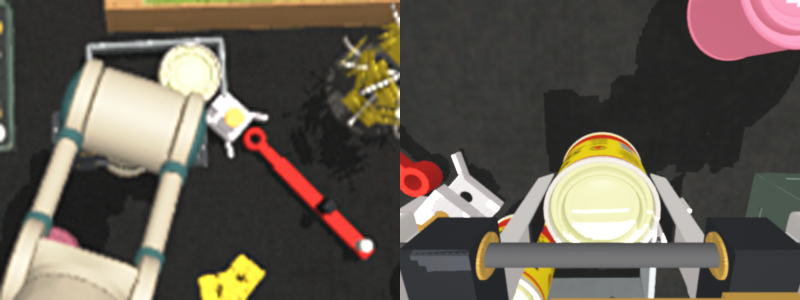

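The can is gripped and lined up with the free left half of the rack. Next I'll release it, back off, narrow the fingers and push with the two tips as a cradle.

Emit:
{"api": "send_rows", "payload": {
  "hand": 1,
  "moves": [
    {"slide": [0,0,0],"turn": 0},
    {"slide": [0,0,0],"turn": 0},
    {"slide": [0,0,0],"turn": 0},
    {"slide": [0,0,0],"turn": 0},
    {"slide": [-0.3,0,0],"turn": 0},
    {"slide": [-0.4,0,0],"turn": 0},
    {"slide": [-0.5,0,0],"turn": 0},
    {"slide": [-0.3,0,0],"turn": 0},
    {"slide": [0,0,0],"turn": 0}
  ]
}}

```text
clock: 5.0
eef_pos: [0.4324, -0.1036, 0.032]
tcp_rot: [-0.001, -0.01, 1.0, 0.0]
wrist_force: [0.1, 1.2, -0.6]
opening: 0.0938
finger_force: 0.0
```

Emit:
{"api": "send_rows", "payload": {
  "hand": -0.15,
  "moves": [
    {"slide": [0,0,0],"turn": 0},
    {"slide": [0,0,0],"turn": 0},
    {"slide": [0,0,0],"turn": 0},
    {"slide": [0,0,0],"turn": 0},
    {"slide": [0,0,0],"turn": 0},
    {"slide": [0,0,0],"turn": 0}
  ]
}}

```text
clock: 5.6
eef_pos: [0.4346, -0.1041, 0.0319]
tcp_rot: [-0.0, -0.01, 1.0, 0.0]
wrist_force: [0.2, 0.1, -0.2]
opening: 0.0496
finger_force: 0.0
```

Emit:
{"api": "send_rows", "payload": {
  "moves": [
    {"slide": [0.3,0,0],"turn": 0},
    {"slide": [0.2,0,0],"turn": 0},
    {"slide": [0.2,0,0],"turn": 0},
    {"slide": [0.2,0,0],"turn": 0},
    {"slide": [0.2,0,0],"turn": 0},
    {"slide": [0.2,0.01,0],"turn": 0},
    {"slide": [0.2,0,0],"turn": 0},
    {"slide": [0.2,0,0],"turn": 0},
    {"slide": [0.1,0.01,0],"turn": 0},
    {"slide": [0,0,0],"turn": 0}
  ]
}}

```text
clock: 6.6
eef_pos: [0.5253, -0.1029, 0.0318]
tcp_rot: [0.0, -0.01, 1.0, 0.0]
wrist_force: [-0.9, 0.0, 1.2]
opening: 0.0398
finger_force: 0.9
```

Emit:
{"api": "send_rows", "payload": {
  "moves": [
    {"slide": [0.1,0,0],"turn": 0},
    {"slide": [0.1,0,0],"turn": 0},
    {"slide": [0.1,0,0],"turn": 0},
    {"slide": [0.1,0,0],"turn": 0},
    {"slide": [0,0,0],"turn": 0}
  ]
}}

```text
clock: 7.1
eef_pos: [0.5462, -0.1033, 0.032]
tcp_rot: [0.001, -0.01, 1.0, -0.0]
wrist_force: [-1.1, -0.0, -0.4]
opening: 0.0399
finger_force: 0.0
```

```bash
python3 - <<'E'
from h import *
im=viewer.camera("scene");cv2.imwrite("pics/s2.png",im);t=viewer.camera("top");cv2.imwrite("pics/t2.png",t)
c=cal("top");c2=cal("scene")
for m,n,cc in((im,"s",c2),(t,"t",c)):
    cr=cv2.inRange(cv2.cvtColor(m,cv2.COLOR_BGR2HSV),(18,15,150),(40,140,255))
    k,l,s,ce=cv2.connectedComponentsWithStats(cr)
    for i in range(1,k):
        if 60<s[i,4]<2000: print(n,s[i],np.round(ray(cc,ce[i],.076),4)[:2])
E
```

```text
s [308  76  54  24 567] [1.6378 0.5275]
s [411  80  13  49  64] [1.6424 0.0953]
s [302  89  24  16 150] [1.4683 0.5191]
s [122 130  18  40 384] [0.6201 0.6915]
s [317 133  28  48 853] [0.9697 0.1333]
s [600 153  36  16 345] [ 1.5222 -0.673 ]
s [184 159  14  16 133] [0.6645 0.4619]
s [121 175  32  18 326] [0.4863 0.504 ]
s [193 180  16  10  97] [0.5904 0.3527]
s [384 186  91  30 665] [ 0.9215 -0.244 ]
s [553 190  17  10 110] [ 1.1498 -0.5519]
s [126 192  74  30 607] [0.42   0.3535]
s [258 198  11   9  67] [0.6153 0.1379]
s [534 199  42  26 476] [ 1.03   -0.5628]
s [274 203  10   9  65] [0.6174 0.0888]
s [576 207  10  23 114] [ 1.0429 -0.6221]
s [616 210  24  41 349] [ 1.038  -0.7415]
s [320 226  17  33 206] [ 0.5642 -0.1001]
s [337 231  42  22 620] [ 0.5932 -0.1743]
s [159 237  27  15  92] [0.3259 0.1918]
s [443 247  21  12  80] [ 0.6824 -0.3876]
s [361 257  17  18  81] [ 0.5215 -0.2442]
s [  0 265  17  44 236] [0.0164 0.3588]
s [447 277  11  26  85] [ 0.5481 -0.427 ]
s [530 337  13   9  75] [ 0.4889 -0.6156]
s [ 540  349   44   50 1256] [ 0.4334 -0.6741]
s [607 367  15   9  83] [ 0.4
[... 347 characters left out ...]
56 185  15  10  99] [ 0.7301 -0.2097]
t [549 203  18  19 107] [ 0.6458 -0.8086]
t [502 204  28  18 199] [ 0.6433 -0.6741]
t [127 208  45  21 446] [0.6604 0.4569]
t [ 306  213   63   44 1687] [ 0.5904 -0.1173]
t [439 212   8  20  63] [ 0.6224 -0.4511]
t [  0 226  66  18 411] [0.6169 0.7999]
t [136 237  27  49  77] [0.5184 0.4548]
t [ 93 239  31  30 339] [0.5525 0.5804]
t [ 44 244  18   5  75] [0.5781 0.7555]
t [293 245  17  32 251] [ 0.5145 -0.0128]
t [ 53 258  37  43 189] [0.4854 0.6891]
t [337 258  15  32 247] [ 0.4725 -0.143 ]
t [608 269  21  10  92] [ 0.452  -0.9785]
t [508 271  21  16 217] [ 0.4418 -0.6681]
t [148 275  23  27  89] [0.4447 0.4296]
t [313 408  23  68 536] [-0.0102 -0.0749]
```

Emit:
{"api": "send_rows", "payload": {
  "moves": [
    {"slide": [0.06,0,0],"turn": 0},
    {"slide": [0.06,0,0],"turn": 0},
    {"slide": [0.04,0,0],"turn": 0},
    {"slide": [0,0,0],"turn": 0}
  ]
}}

```text
clock: 7.6
eef_pos: [0.5525, -0.103, 0.032]
tcp_rot: [-0.0, -0.01, 1.0, 0.0]
wrist_force: [-3.1, -0.1, 2.5]
opening: 0.0399
finger_force: 1.6
```

Emit:
{"api": "send_rows", "payload": {
  "moves": [
    {"slide": [0.04,0,0],"turn": 0},
    {"slide": [0,0,0],"turn": 0}
  ]
}}

```text
clock: 7.8
eef_pos: [0.5546, -0.1031, 0.032]
tcp_rot: [0.0, -0.01, 1.0, 0.0]
wrist_force: [-3.2, 0.1, 2.3]
opening: 0.0399
finger_force: 1.8
```

Emit:
{"api": "send_rows", "payload": {
  "moves": [
    {"slide": [0.03,0,0],"turn": 0},
    {"slide": [0,0,0],"turn": 0}
  ]
}}

```text
clock: 8.0
eef_pos: [0.5558, -0.103, 0.032]
tcp_rot: [-0.0, -0.01, 1.0, 0.0]
wrist_force: [-4.3, -0.4, 2.2]
opening: 0.04
finger_force: 2.2
```

Emit:
{"api": "send_rows", "payload": {
  "moves": [
    {"slide": [-0.4,0,0],"turn": 0},
    {"slide": [-0.7,0,0.2],"turn": 0},
    {"slide": [-0.7,0,0.5],"turn": 0},
    {"slide": [-0.7,-0.3,0.6],"turn": 0},
    {"slide": [-0.7,-0.3,0.6],"turn": 0},
    {"slide": [-0.3,-0.3,0.6],"turn": 0},
    {"slide": [0,0,0],"turn": 0}
  ]
}}

```text
clock: 8.7
eef_pos: [0.3837, -0.1513, 0.1611]
tcp_rot: [0.005, -0.009, 1.0, -0.003]
wrist_force: [0.5, -0.3, 0.3]
opening: 0.04
finger_force: 0.0
```

```bash
python3 - <<'E'
from h import *
im=viewer.camera("scene");cv2.imwrite("pics/s3.png",im);t=viewer.camera("top");cv2.imwrite("pics/t3.png",t)
a=cv2.resize(t[205:325,280:440],(800,600),interpolation=cv2.INTER_CUBIC)
b=cv2.resize(im[215:365,280:430],(600,600),interpolation=cv2.INTER_CUBIC)
cv2.imwrite("pics/c4.png",np.hstack([cv2.resize(a,(500,375)),b[:375,:300]]))
c=cal("top")
cr=cv2.inRange(cv2.cvtColor(t,cv2.COLOR_BGR2HSV),(18,15,150),(40,140,255))
k,l,s,ce=cv2.connectedComponentsWithStats(cr)
for i in range(1,k):
    if 200<s[i,4]<2000 and 300<ce[i,0]<380 and 215<ce[i,1]<290: print(s[i],np.round(ray(c,ce[i],.076),4)[:2])
E
```

```text
[317 222  25  26 461] [ 0.5935 -0.1001]
[344 222  25  26 428] [ 0.5919 -0.1811]
```

View pics/c4.png

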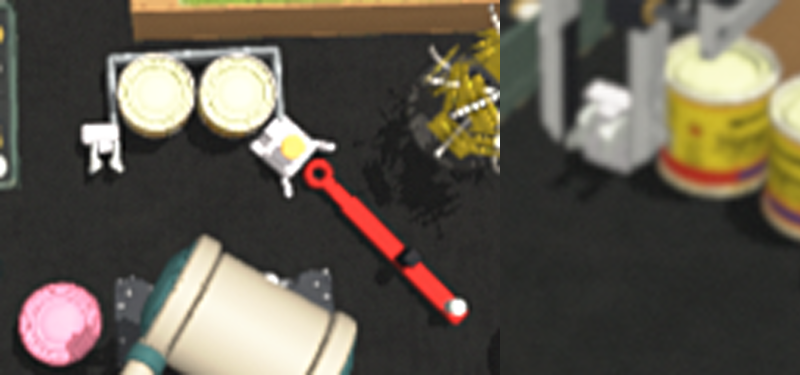

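Both cans now stand side by side against the rear wall, centred at (156,95) and (238,95) in the crop, or x ≈ 0.593. Next is the bar: I'll refine its yaw and check clearance to the wire stand.

```bash
python3 - <<'E'
from h import *
t=cv2.imread("pics/t3.png");s=cv2.imread("pics/s3.png")
for n,im,roi in(("top",t,(370,250,436,312)),("scene",s,(360,270,425,360))):
    c=cal(n);h=cv2.cvtColor(im,cv2.COLOR_BGR2HSV)
    m=cv2.inRange(h,(0,150,120),(7,255,255))|cv2.inRange(h,(173,150,120),(180,255,255))
    k=np.zeros_like(m);k[roi[1]:roi[3],roi[0]:roi[2]]=m[roi[1]:roi[3],roi[0]:roi[2]]
    v,u=np.nonzero(k);P=np.array([ray(c,p,.022) for p in zip(u,v)])[:,:2]
    L=cv2.fitLine(P.astype(np.float32),cv2.DIST_HUBER,0,1e-4,1e-4).ravel();d=L[:2]*np.sign(L[0])
    q=(P-L[2:])@d;print(n,"yaw",np.degrees(np.arctan2(d[1],d[0])),"far end",L[2:]+d*q.min(),"tip",L[2:]+d*q.max(),"len",q.max()-q.min())
print("tree base",ray(cal("scene"),(450,305),0),"q",monitor.observe()["qpos"])
E
```

```text
top yaw 42.31236 far end [ 0.3625177  -0.40176277] tip [ 0.52248208 -0.25614328] len 0.21631837273294907
scene yaw 42.46749 far end [ 0.36298923 -0.40630897] tip [ 0.52621409 -0.25691122] len 0.22127368271389053
tree base [ 0.58536119 -0.42629458  0.        ] q [-5.41898267e-01  5.89099756e-02  1.90564966e+00  1.16533226e-03
  1.17199419e+00 -2.13210923e+00]
```

Emit:
{"api": "send_rows", "payload": {
  "hand": -0.1,
  "moves": [
    {"slide": [0.1,-0.49,0],"turn": -0.034},
    {"slide": [0.1,-0.49,0],"turn": -0.034},
    {"slide": [0.1,-0.49,0],"turn": -0.034},
    {"slide": [0.1,-0.49,0],"turn": -0.034},
    {"slide": [0.1,-0.49,0],"turn": -0.034},
    {"slide": [0.1,-0.49,0],"turn": -0.034},
    {"slide": [0.1,-0.49,0],"turn": -0.034},
    {"slide": [0.1,-0.49,0],"turn": -0.034},
    {"slide": [0,0,0],"turn": 0},
    {"slide": [0,0,0],"turn": 0}
  ]
}}

```text
clock: 9.8
eef_pos: [0.4214, -0.3431, 0.155]
tcp_rot: [-0.001, 0.404, 0.915, 0.001]
wrist_force: [-0.3, 0.8, -0.5]
opening: 0.0424
finger_force: 0.0
```

```bash
python3 - <<'E'
from h import *
s=monitor.observe();print(s["eef_pos"],s["tcp_rot"],s["qpos"][0]-s["qpos"][5])
c=cal("wrist");im=viewer.camera("wrist");cv2.imwrite("pics/w2.png",im)
for p in([.425,-.3475,.077],[.5135,-.2665,.024],[.537,-.2345,.075],[.376,-.392,.06]):print(proj(c,p))
E
```

```text
[ 0.42137551 -0.34305873  0.15503806] [-0.00132384  0.40422969  0.91465588  0.00110489] 0.73888578008777
[320.84153905 256.08822297]
[462.29498525 236.10591547]
[543.06120972 244.40536271]
[233.67496887 248.90758505]
```

View pics/w2.png

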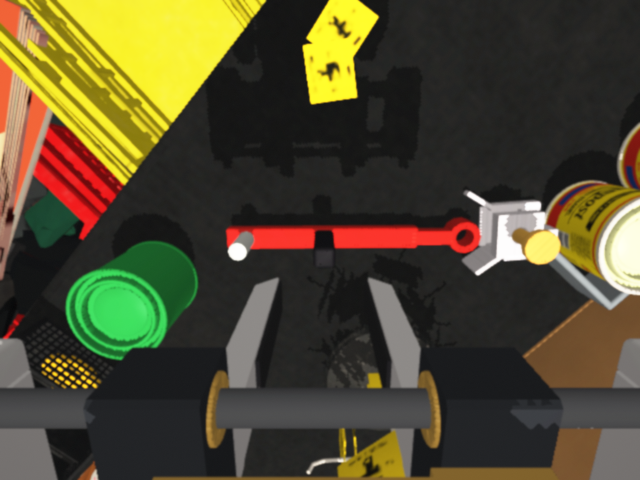

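The wrist view agrees with my estimates to about 2 mm: post top (323,257), eye (464,236), pin head (542,245), stud (238,247). Next I'll go down and grip the post.

Emit:
{"api": "send_rows", "payload": {
  "moves": [
    {"slide": [0.09,-0.08,-0.4],"turn": 0},
    {"slide": [0,0,-0.6],"turn": 0},
    {"slide": [0,0,-0.6],"turn": 0},
    {"slide": [0,0,-0.5],"turn": 0},
    {"slide": [0,0,-0.3],"turn": 0},
    {"slide": [0,0,0],"turn": 0}
  ]
}}

```text
clock: 10.45
eef_pos: [0.4241, -0.345, 0.0347]
tcp_rot: [-0.003, 0.404, 0.915, 0.001]
wrist_force: [0.2, 1.0, -0.0]
opening: 0.0426
finger_force: 0.0
```

Emit:
{"api": "send_rows", "payload": {
  "hand": -1,
  "moves": [
    {"slide": [0,0,0],"turn": 0},
    {"slide": [0,0,0],"turn": 0},
    {"slide": [0,0,0],"turn": 0},
    {"slide": [0,0,0],"turn": 0},
    {"slide": [0,0,0],"turn": 0}
  ]
}}

```text
clock: 10.95
eef_pos: [0.4263, -0.3483, 0.038]
tcp_rot: [0.001, 0.405, 0.914, -0.0]
wrist_force: [1.0, 1.5, 4.7]
opening: 0.0159
finger_force: 30.0
```

Emit:
{"api": "send_rows", "payload": {
  "moves": [
    {"slide": [0.04,0.04,0],"turn": 0.006},
    {"slide": [0.06,0.06,0],"turn": 0.006},
    {"slide": [0.06,0.06,0],"turn": 0.006},
    {"slide": [0.06,0.06,0],"turn": 0.005},
    {"slide": [0.06,0.06,0],"turn": 0},
    {"slide": [0.06,0.06,0],"turn": 0},
    {"slide": [0.06,0.06,0],"turn": 0},
    {"slide": [0,0,0],"turn": 0}
  ]
}}

```text
clock: 11.75
eef_pos: [0.4434, -0.3336, 0.0387]
tcp_rot: [0.0, 0.37, 0.929, -0.006]
wrist_force: [-9.3, -10.6, 8.0]
opening: 0.0158
finger_force: 30.0
```

Emit:
{"api": "send_rows", "payload": {
  "moves": [
    {"slide": [0.05,0.05,0],"turn": 0},
    {"slide": [0.05,0.05,0],"turn": 0},
    {"slide": [0.03,0.03,0],"turn": 0},
    {"slide": [0,0,0],"turn": 0},
    {"slide": [0,0,0],"turn": 0}
  ]
}}

```text
clock: 12.25
eef_pos: [0.4524, -0.3246, 0.0382]
tcp_rot: [0.002, 0.371, 0.928, -0.002]
wrist_force: [-2.9, -4.6, 4.3]
opening: 0.016
finger_force: 30.0
```

Emit:
{"api": "send_rows", "payload": {
  "moves": [
    {"slide": [0.03,0.03,0],"turn": 0},
    {"slide": [0.02,0.03,0],"turn": 0},
    {"slide": [0,0,0],"turn": 0},
    {"slide": [0,0,0],"turn": 0}
  ]
}}

```text
clock: 12.65
eef_pos: [0.4549, -0.3217, 0.0382]
tcp_rot: [0.002, 0.371, 0.928, -0.002]
wrist_force: [-1.9, -4.4, 4.4]
opening: 0.0159
finger_force: 30.0
```

Emit:
{"api": "send_rows", "payload": {
  "moves": [
    {"slide": [0.03,0.03,0],"turn": 0},
    {"slide": [0,0,0],"turn": 0},
    {"slide": [0,0,0],"turn": 0}
  ]
}}

```text
clock: 12.95
eef_pos: [0.456, -0.3207, 0.0383]
tcp_rot: [0.002, 0.371, 0.929, -0.003]
wrist_force: [-3.3, -6.4, 5.1]
opening: 0.0158
finger_force: 30.0
```

Emit:
{"api": "send_rows", "payload": {
  "moves": [
    {"slide": [0.03,0.03,0],"turn": 0},
    {"slide": [0.03,0.03,0],"turn": 0},
    {"slide": [0,0,0],"turn": 0},
    {"slide": [0,0,0],"turn": 0}
  ]
}}

```text
clock: 13.35
eef_pos: [0.4563, -0.3208, 0.0388]
tcp_rot: [0.0, 0.37, 0.929, -0.006]
wrist_force: [-11.9, -14.6, 7.8]
opening: 0.0158
finger_force: 30.0
```

```bash
python3 - <<'E'
from h import *
c=cal("wrist");s=monitor.observe();im=viewer.camera("wrist");cv2.imwrite("pics/w3.png",im)
print(s["eef_pos"],proj(c,[.537,-.2345,.075]),proj(c,[.537,-.2345,.024]))
y=proj(c,[.537,-.2345,.05]);x0,y0=int(max(0,min(440,y[0]-100))),int(max(0,min(330,y[1]-75)));print(x0,y0)
cv2.imwrite("pics/c5.png",cv2.resize(im[y0:y0+150,x0:x0+200],(800,600),interpolation=cv2.INTER_CUBIC))
E
```

```text
[ 0.45628918 -0.32077216  0.03878976] [601.79381667 329.13986931] [537.14939331 281.80512671]
440 227
```

View pics/c5.png

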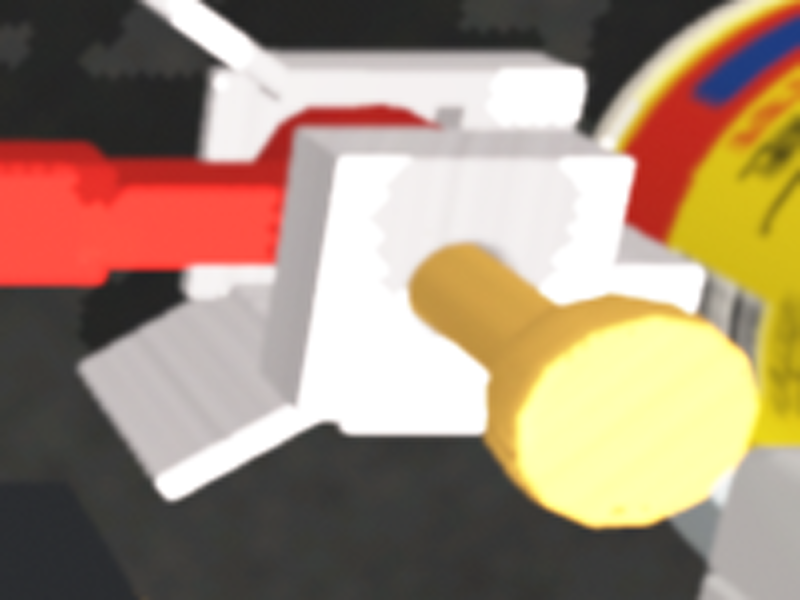

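The bar met a firm stop: force rose to 19 N with no motion. The eye is at about (0.539,-0.234), hidden under the upper knuckle, and the pin head is where predicted (crop (638,410)). Next I'll release the post and press the pin.

Emit:
{"api": "send_rows", "payload": {
  "moves": [
    {"slide": [-0.03,-0.03,0],"turn": 0},
    {"slide": [0,0,0],"turn": 0}
  ]
}}

```text
clock: 13.6
eef_pos: [0.4562, -0.3207, 0.0385]
tcp_rot: [0.001, 0.371, 0.929, -0.004]
wrist_force: [-5.9, -9.5, 5.8]
opening: 0.0159
finger_force: 30.0
```

Emit:
{"api": "send_rows", "payload": {
  "hand": -0.1,
  "moves": [
    {"slide": [0,0,0],"turn": 0},
    {"slide": [0,0,0],"turn": 0},
    {"slide": [0,0,0],"turn": 0},
    {"slide": [0,0,0.3],"turn": 0},
    {"slide": [0,0,0.6],"turn": 0},
    {"slide": [0,0,0.6],"turn": 0},
    {"slide": [0,0,0.6],"turn": 0},
    {"slide": [0,0,0],"turn": 0}
  ]
}}

```text
clock: 14.4
eef_pos: [0.4599, -0.3169, 0.1458]
tcp_rot: [0.004, 0.371, 0.928, -0.001]
wrist_force: [-0.3, -1.4, 0.2]
opening: 0.042
finger_force: 0.0
```

Emit:
{"api": "send_rows", "payload": {
  "hand": -1,
  "moves": [
    {"slide": [0.4,0.43,0],"turn": 0},
    {"slide": [0.4,0.43,0],"turn": 0},
    {"slide": [0.4,0.43,0],"turn": 0},
    {"slide": [0.4,0.43,0],"turn": 0},
    {"slide": [0,0,0],"turn": 0},
    {"slide": [0,0,0],"turn": 0},
    {"slide": [0,0,0],"turn": 0}
  ]
}}

```text
clock: 15.1
eef_pos: [0.5365, -0.2298, 0.1412]
tcp_rot: [-0.001, 0.372, 0.928, -0.0]
wrist_force: [-0.4, 0.2, -0.2]
opening: 0.0004
finger_force: 0.0
```

Emit:
{"api": "send_rows", "payload": {
  "moves": [
    {"slide": [0.01,-0.09,-0.4],"turn": 0},
    {"slide": [0,0,-0.4],"turn": 0},
    {"slide": [0,0,-0.3],"turn": 0},
    {"slide": [0,0,-0.1],"turn": 0},
    {"slide": [0,0,-0.1],"turn": 0},
    {"slide": [0,0,-0.1],"turn": 0},
    {"slide": [0,0,0],"turn": 0}
  ]
}}

```text
clock: 15.8
eef_pos: [0.538, -0.2344, 0.072]
tcp_rot: [0.0, 0.372, 0.928, -0.0]
wrist_force: [0.7, -0.4, -0.9]
opening: 0.0004
finger_force: 0.0
```

Emit:
{"api": "send_rows", "payload": {
  "moves": [
    {"slide": [0,0,-0.1],"turn": 0},
    {"slide": [0,0,-0.1],"turn": 0},
    {"slide": [0,0,-0.1],"turn": 0},
    {"slide": [0,0,0],"turn": 0}
  ]
}}

```text
clock: 16.2
eef_pos: [0.5381, -0.2341, 0.0565]
tcp_rot: [0.0, 0.372, 0.928, 0.0]
wrist_force: [0.2, -0.1, -0.2]
opening: 0.0005
finger_force: 0.0
```

```bash
python3 - <<'E'
from h import *
im=viewer.camera("scene");cv2.imwrite("pics/s4.png",im);print(proj(cal("scene"),[.5375,-.2345,.06]))
w=viewer.camera("wrist")
b=cv2.resize(im[200:320,300:420],(400,400),interpolation=cv2.INTER_CUBIC)
cv2.imwrite("pics/c6.png",np.hstack([b,cv2.resize(w,(400,400))]))
E
```

```text
[369.27629421 266.48061473]
```

View pics/c6.png

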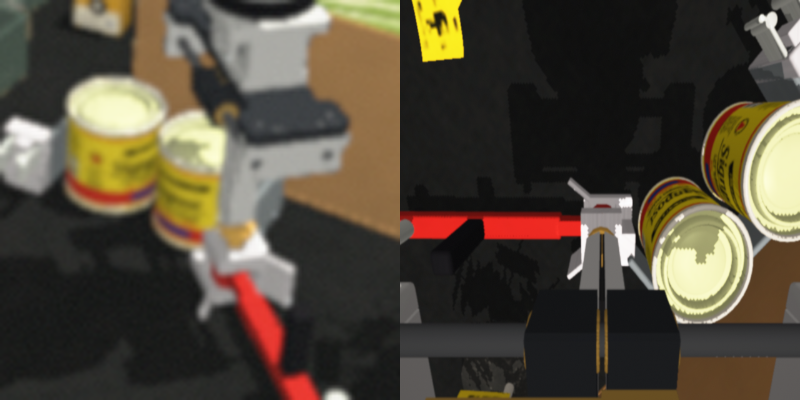

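The fingers sit on the brass head, which has gone down with them (brass at (240,232) in the left crop). I'll keep pressing to the bottom.

Emit:
{"api": "send_rows", "payload": {
  "moves": [
    {"slide": [0,0,-0.06],"turn": 0},
    {"slide": [0,0,-0.06],"turn": 0},
    {"slide": [0,0,-0.06],"turn": 0},
    {"slide": [0,0,0],"turn": 0}
  ]
}}

```text
clock: 16.7
eef_pos: [0.5379, -0.2338, 0.0482]
tcp_rot: [-0.0, 0.372, 0.928, 0.0]
wrist_force: [-1.3, 0.8, 4.9]
opening: 0.0004
finger_force: 2.7
```

Emit:
{"api": "send_rows", "payload": {
  "moves": [
    {"slide": [0,0,-0.04],"turn": 0},
    {"slide": [0,0,-0.04],"turn": 0},
    {"slide": [0,0,0],"turn": 0},
    {"slide": [0,0,0],"turn": 0}
  ]
}}

```text
clock: 17.1
eef_pos: [0.5381, -0.2339, 0.048]
tcp_rot: [0.001, 0.372, 0.928, 0.0]
wrist_force: [-6.0, 4.0, 25.1]
opening: 0.0007
finger_force: 12.9
```

Emit:
{"api": "send_rows", "payload": {
  "moves": [
    {"slide": [0,0,0.3],"turn": 0},
    {"slide": [0,0,0.7],"turn": 0},
    {"slide": [0,0,0.9],"turn": 0},
    {"slide": [0,0,0],"turn": 0}
  ]
}}

```text
clock: 17.5
eef_pos: [0.5418, -0.2363, 0.1446]
tcp_rot: [0.006, 0.372, 0.928, -0.001]
wrist_force: [0.2, -0.1, 0.1]
opening: 0.0005
finger_force: 0.0
```

Emit:
{"api": "send_rows", "payload": {
  "hand": -0.1,
  "moves": [
    {"slide": [-0.4,-0.43,0],"turn": 0},
    {"slide": [-0.4,-0.43,0],"turn": 0},
    {"slide": [-0.4,-0.43,0],"turn": 0},
    {"slide": [-0.4,-0.43,0],"turn": 0},
    {"slide": [0,0,0],"turn": 0},
    {"slide": [0,0,0],"turn": 0}
  ]
}}

```text
clock: 18.1
eef_pos: [0.4577, -0.32, 0.1381]
tcp_rot: [-0.0, 0.373, 0.928, 0.001]
wrist_force: [1.0, 0.0, 0.6]
opening: 0.0414
finger_force: 0.0
```

Emit:
{"api": "send_rows", "payload": {
  "moves": [
    {"slide": [-0.04,-0.02,-0.4],"turn": 0},
    {"slide": [0,0,-0.6],"turn": 0},
    {"slide": [0,0,-0.6],"turn": 0},
    {"slide": [0,0,-0.4],"turn": 0},
    {"slide": [0,0,0],"turn": 0}
  ]
}}

```text
clock: 18.6
eef_pos: [0.4548, -0.3183, 0.0359]
tcp_rot: [-0.003, 0.371, 0.929, 0.001]
wrist_force: [0.1, 0.8, -0.1]
opening: 0.0422
finger_force: 0.0
```

Emit:
{"api": "send_rows", "payload": {
  "hand": -1,
  "moves": [
    {"slide": [0,0,0],"turn": 0},
    {"slide": [0,0,0],"turn": 0},
    {"slide": [0,0,0],"turn": 0},
    {"slide": [0,0,0],"turn": 0}
  ]
}}

```text
clock: 19.0
eef_pos: [0.4566, -0.3216, 0.0401]
tcp_rot: [0.001, 0.372, 0.928, -0.0]
wrist_force: [-0.0, -0.5, 2.9]
opening: 0.0161
finger_force: 30.0
```

```bash
cat > arc.py <<'E'
from h import *
import sys
# post arc about hinge: rows of k deg from current tool pose; args: n rows, deg/row, hinge x y
n,k=int(sys.argv[1]),float(sys.argv[2]);H=np.array([float(sys.argv[3]),float(sys.argv[4])])
s=monitor.observe();p=s["eef_pos"];d=p[:2]-H;a=np.arctan2(d[1],d[0]);print(p,"ang",np.degrees(a)%360,"rad",np.hypot(*d),"toolyaw",np.degrees(s["qpos"][0]-s["qpos"][5]),s["wrist_force"])
q=H+.12*np.array([np.cos(a),np.sin(a)])
for i in range(1,n+1):
    b=a-np.radians(k)*i;m=H+.12*np.array([np.cos(b),np.sin(b)]);print(np.round((m-q)/.05,3),round(-k/180,4),np.round(m,4));q=m
E
python3 arc.py 24 5.6 .538 -.234
```

```text
[ 0.45664547 -0.32164778  0.04014307] ang 227.13257540410612 rad 0.11958549958350669 toolyaw 46.346810233813734 [-0.00887747 -0.46929336  2.86257318]
[-0.164  0.168] -0.0311 [ 0.4482 -0.3136]
[-0.147  0.183] -0.0311 [ 0.4408 -0.3044]
[-0.128  0.196] -0.0311 [ 0.4344 -0.2946]
[-0.108  0.208] -0.0311 [ 0.429  -0.2842]
[-0.088  0.218] -0.0311 [ 0.4246 -0.2733]
[-0.066  0.225] -0.0311 [ 0.4213 -0.2621]
[-0.044  0.23 ] -0.0311 [ 0.4191 -0.2506]
[-0.021  0.234] -0.0311 [ 0.4181 -0.2389]
[0.002 0.234] -0.0311 [ 0.4182 -0.2272]
[0.025 0.233] -0.0311 [ 0.4194 -0.2155]
[0.047 0.23 ] -0.0311 [ 0.4218 -0.204 ]
[0.07  0.224] -0.0311 [ 0.4253 -0.1928]
[0.091 0.216] -0.0311 [ 0.4298 -0.182 ]
[0.112 0.206] -0.0311 [ 0.4354 -0.1717]
[0.131 0.194] -0.0311 [ 0.442 -0.162]
[0.15 0.18] -0.0311 [ 0.4495 -0.153 ]
[0.167 0.165] -0.0311 [ 0.4578 -0.1447]
[0.182 0.148] -0.0311 [ 0.4669 -0.1373]
[0.195 0.13 ] -0.0311 [ 0.4767 -0.1309]
[0.207 0.11 ] -0.0311 [ 0.487  -0.1254]
[0.217 0.089] -0.0311 [ 0.4979 -0.1209]
[0.225 0.068] -0.0311 [ 0.5091 -0.1175]
[0.23  0.045] -0.0311 [ 0.5206 -0.1153]
[0.233 0.023] -0.0311 [ 0.5323 -0.1141]
```

Emit:
{"api": "send_rows", "payload": {
  "moves": [
    {"slide": [-0.16,0.17,0],"turn": -0.031},
    {"slide": [-0.15,0.18,0],"turn": -0.031},
    {"slide": [-0.13,0.2,0],"turn": -0.031},
    {"slide": [-0.11,0.21,0],"turn": -0.031},
    {"slide": [-0.09,0.22,0],"turn": -0.031},
    {"slide": [-0.07,0.22,0],"turn": -0.031},
    {"slide": [0,0,0],"turn": 0}
  ]
}}

```text
clock: 19.7
eef_pos: [0.4209, -0.2612, 0.0401]
tcp_rot: [0.001, 0.623, 0.782, -0.0]
wrist_force: [-0.5, -0.5, 4.2]
opening: 0.0156
finger_force: 30.1
```

```bash
python3 arc.py 18 5.6 .538 -.234
```

```text
[ 0.42091746 -0.26123538  0.04013635] ang 193.0950870096551 rad 0.12020851726777942 toolyaw 12.863962752303118 [-0.46759945 -0.54809637  4.19042944]
[-0.042  0.231] -0.0311 [ 0.419  -0.2497]
[-0.019  0.234] -0.0311 [ 0.4181 -0.238 ]
[0.004 0.234] -0.0311 [ 0.4183 -0.2262]
[0.027 0.233] -0.0311 [ 0.4196 -0.2146]
[0.049 0.229] -0.0311 [ 0.422  -0.2031]
[0.071 0.223] -0.0311 [ 0.4256 -0.192 ]
[0.093 0.215] -0.0311 [ 0.4302 -0.1812]
[0.113 0.205] -0.0311 [ 0.4359 -0.1709]
[0.133 0.193] -0.0311 [ 0.4425 -0.1613]
[0.151 0.179] -0.0311 [ 0.4501 -0.1523]
[0.168 0.164] -0.0311 [ 0.4585 -0.1441]
[0.183 0.147] -0.0311 [ 0.4676 -0.1368]
[0.196 0.128] -0.0311 [ 0.4775 -0.1304]
[0.208 0.108] -0.0311 [ 0.4879 -0.125 ]
[0.218 0.087] -0.0311 [ 0.4987 -0.1206]
[0.225 0.066] -0.0311 [ 0.51   -0.1173]
[0.23  0.044] -0.0311 [ 0.5215 -0.1151]
[0.234 0.021] -0.0311 [ 0.5332 -0.1141]
```

Emit:
{"api": "send_rows", "payload": {
  "moves": [
    {"slide": [-0.04,0.23,0],"turn": -0.031},
    {"slide": [-0.02,0.23,0],"turn": -0.031},
    {"slide": [0,0.23,0],"turn": -0.031},
    {"slide": [0.03,0.23,0],"turn": -0.031},
    {"slide": [0.05,0.23,0],"turn": -0.031},
    {"slide": [0.07,0.22,0],"turn": -0.031},
    {"slide": [0.09,0.22,0],"turn": -0.031},
    {"slide": [0.11,0.21,0],"turn": -0.031},
    {"slide": [0.13,0.19,0],"turn": -0.031},
    {"slide": [0.15,0.18,0],"turn": -0.031},
    {"slide": [0.17,0.16,0],"turn": -0.031},
    {"slide": [0,0,0],"turn": 0}
  ]
}}

```text
clock: 20.9
eef_pos: [0.4585, -0.1453, 0.0401]
tcp_rot: [0.001, 0.935, 0.355, -0.0]
wrist_force: [-1.3, -2.2, 6.8]
opening: 0.016
finger_force: 30.0
```

```bash
python3 arc.py 8 5 .538 -.234
```

```text
[ 0.45849374 -0.14526586  0.04011958] ang 131.86050668947337 rad 0.11914274103651948 toolyaw -48.43261388813758 [-1.34514008 -2.15190279  6.80194183]
[0.162 0.133] -0.0278 [ 0.466 -0.138]
[0.173 0.118] -0.0278 [ 0.4747 -0.1321]
[0.182 0.103] -0.0278 [ 0.4838 -0.1269]
[0.191 0.086] -0.0278 [ 0.4933 -0.1226]
[0.198 0.069] -0.0278 [ 0.5032 -0.1192]
[0.203 0.052] -0.0278 [ 0.5133 -0.1166]
[0.207 0.034] -0.0278 [ 0.5237 -0.1149]
[0.209 0.016] -0.0278 [ 0.5341 -0.1141]
```

Emit:
{"api": "send_rows", "payload": {
  "moves": [
    {"slide": [0.16,0.13,0],"turn": -0.028},
    {"slide": [0.17,0.12,0],"turn": -0.028},
    {"slide": [0.18,0.1,0],"turn": -0.028},
    {"slide": [0.19,0.09,0],"turn": -0.028},
    {"slide": [0.2,0.07,0],"turn": -0.028},
    {"slide": [0.1,0.03,0],"turn": -0.014},
    {"slide": [0,0,0],"turn": 0}
  ]
}}

```text
clock: 21.6
eef_pos: [0.5066, -0.1193, 0.0401]
tcp_rot: [0.001, 0.992, 0.122, -0.002]
wrist_force: [-4.5, -5.1, 7.8]
opening: 0.0155
finger_force: 30.1
```

```bash
python3 arc.py 6 2.5 .538 -.234
```

```text
[ 0.50663614 -0.11933195  0.0401216 ] ang 105.29731677307106 rad 0.1188799983998916 toolyaw -76.11170152239835 [-4.45048211 -5.10088462  7.81305   ]
[0.102 0.025] -0.0139 [ 0.5114 -0.117 ]
[0.103 0.021] -0.0139 [ 0.5165 -0.1159]
[0.103 0.016] -0.0139 [ 0.5217 -0.1151]
[0.104 0.012] -0.0139 [ 0.5269 -0.1145]
[0.104 0.007] -0.0139 [ 0.5321 -0.1141]
[0.105 0.003] -0.0139 [ 0.5374 -0.114 ]
```

Emit:
{"api": "send_rows", "payload": {
  "moves": [
    {"slide": [0.1,0.01,0],"turn": -0.014},
    {"slide": [0.1,0.01,0],"turn": -0.014},
    {"slide": [0.1,0.01,0],"turn": -0.014},
    {"slide": [0,0,0],"turn": 0}
  ]
}}

```text
clock: 22.0
eef_pos: [0.5211, -0.1166, 0.0401]
tcp_rot: [0.0, 0.998, 0.056, -0.002]
wrist_force: [-4.2, -0.7, 8.7]
opening: 0.0156
finger_force: 29.9
```

Emit:
{"api": "send_rows", "payload": {
  "moves": [
    {"slide": [0.08,0.01,0],"turn": -0.012},
    {"slide": [0.08,0,0],"turn": -0.01},
    {"slide": [0.06,0,0],"turn": -0.008},
    {"slide": [0,0,0],"turn": 0}
  ]
}}

```text
clock: 22.4
eef_pos: [0.5294, -0.1158, 0.04]
tcp_rot: [0.0, 1.0, 0.01, -0.004]
wrist_force: [-8.6, -0.3, 14.0]
opening: 0.0161
finger_force: 30.2
```

Emit:
{"api": "send_rows", "payload": {
  "moves": [
    {"slide": [0.06,0,0],"turn": 0},
    {"slide": [0.06,0,0],"turn": 0},
    {"slide": [0.06,0,0],"turn": 0},
    {"slide": [0,0,0],"turn": 0}
  ]
}}

```text
clock: 22.8
eef_pos: [0.5386, -0.1155, 0.0397]
tcp_rot: [-0.0, 1.0, 0.009, -0.004]
wrist_force: [-7.5, -0.6, 11.4]
opening: 0.016
finger_force: 29.8
```

```bash
python3 arc.py 0 1 .538 -.234
```

```text
[ 0.53858378 -0.11551074  0.03965538] ang 89.71771319543215 rad 0.11849070226906179 toolyaw -89.03103481113716 [-7.5153556  -0.64642291 11.37426098]
```

Emit:
{"api": "send_rows", "payload": {
  "moves": [
    {"slide": [0.04,0,0],"turn": 0},
    {"slide": [0,0,0],"turn": 0}
  ]
}}

```text
clock: 23.0
eef_pos: [0.5403, -0.1155, 0.0396]
tcp_rot: [-0.0, 1.0, 0.009, -0.004]
wrist_force: [-8.2, -0.2, 10.7]
opening: 0.016
finger_force: 29.8
```

Emit:
{"api": "send_rows", "payload": {
  "hand": -0.1,
  "moves": [
    {"slide": [-0.04,0,0],"turn": 0},
    {"slide": [0,0,0],"turn": 0},
    {"slide": [0,0,0],"turn": 0},
    {"slide": [0,0,0],"turn": 0},
    {"slide": [0,0,0.4],"turn": 0},
    {"slide": [0,0,0.7],"turn": 0},
    {"slide": [0,0,0.7],"turn": 0},
    {"slide": [-0.7,0,0.3],"turn": 0},
    {"slide": [-0.9,0,0],"turn": 0},
    {"slide": [-0.9,0,0],"turn": 0},
    {"slide": [-0.9,0,0],"turn": 0},
    {"slide": [0,0,0],"turn": 0}
  ]
}}

```text
clock: 24.2
eef_pos: [0.3663, -0.1137, 0.1433]
tcp_rot: [-0.001, 1.0, 0.007, -0.003]
wrist_force: [0.3, 0.0, 0.3]
opening: 0.0423
finger_force: 0.0
```

```bash
python3 - <<'E'
from h import *
t=viewer.camera("top");cv2.imwrite("pics/t5.png",t);s=viewer.camera("scene");cv2.imwrite("pics/s5.png",s)
a=cv2.resize(t[215:275,295:395],(800,480),interpolation=cv2.INTER_CUBIC)
cv2.imwrite("pics/c7.png",a)
c=cal("top");f=lambda p:((p-[295,215]+.5)*8-.5).round()
print(f(proj(c,[.534,-.0485+.0025,.06])),f(proj(c,[.537,-.232,.048])))
E
```

```text
[143. 318.] [619. 301.]
```

View pics/c7.png

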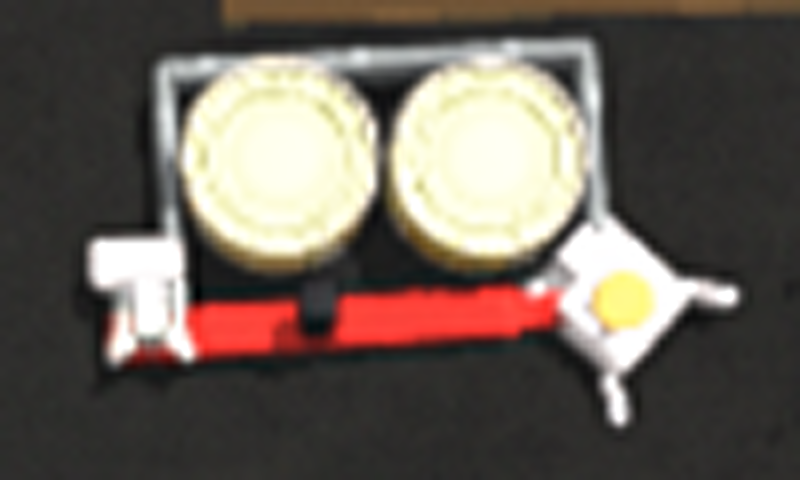

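The bar lies across the cans with its stud between the clip jaws at about (150,325), and the pin head is down at (623,298). I'll check the seating numerically: bar angle against the rear wall, and the stud's position.

```bash
python3 - <<'E'
from h import *
t=cv2.imread("pics/t5.png");c=cal("top");h=cv2.cvtColor(t,cv2.COLOR_BGR2HSV)
m=cv2.inRange(h,(0,150,90),(7,255,255))|cv2.inRange(h,(173,150,90),(180,255,255))
k=np.zeros_like(m);k[248:262,320:363]=m[248:262,320:363]
pts=[]
for u in list(range(321,331))+list(range(339,358)):
    v=np.nonzero(k[:,u])[0]
    if len(v)>3: pts.append(ray(c,(u,v.mean()),.024)[:2])
P=np.array(pts);a=np.polyfit(P[:,1],P[:,0],1);print("bar x at y -.0485:",np.polyval(a,-.046),"at hinge y",np.polyval(a,-.232),"slope deg",np.degrees(np.arctan(a[0])))
g=t.max(2).astype(int);print(g[244:264,308:320])
# rear wall top line
W=[]
for u in range(320,367):
    col=g[218:226,u].astype(float);w=np.clip(col-col.min(),0,None);v=218+np.argmax(col);W.append(ray(c,(u,v),.045)[:2])
W=np.array(W);b=np.polyfit(W[:,1],W[:,0],1);print("wall slope",np.degrees(np.arctan(b[0])),np.polyval(b,-.143))
s=cv2.imread("pics/s5.png");c2=cal("scene");
for z in(.048,.06):print(proj(c2,[.534,-.0485,z]))
E
```

```text
bar x at y -.0485: 0.5300315034251125 at hinge y 0.5379642327014883 slope deg -2.4421324228751278
[[ 91  95 105 109 111 112 124 158 216 136  34  33]
 [255 255 255 255 255 255 255 255 255 200  53  20]
 [255 255 255 255 255 255 255 255 255 240  66  14]
 [255 255 255 255 255 255 255 255 255 250  73  16]
 [255 255 255 255 255 255 255 255 255 255  76  18]
 [255 255 253 251 253 253 253 249 245 229  64  16]
 [241 222 211 219 255 255 254 228 183 255  90  16]
 [112 141 177 202 255 255 255 246 202 255 116  10]
 [ 46 110 173 183 255 255 255 237 191 255 114  34]
 [ 40 127 204 179 255 255 255 249 197 255 193 170]
 [ 75 186 252 210 255 255 255 255 211 255 237 248]
 [ 84 206 255 229 255 255 255 251 231 255 238 252]
 [101 233 255 221 232 248 239 220 255 255 249 252]
 [132 255 255 250 143 139 128 186 255 255 255 255]
 [154 255 255 244 155 140 142 172 235 255 255 255]
 [132 237 186 140 132 121 125 133 137 181 248 183]
 [ 68 123  82  65  67  54  55  59  53  60  81  54]
 [ 29  36  26  27  27  27  27  27  23  25  30  36]
 [ 25  31  39  39  36  29  25  27  33  43  46  48]
 [ 37  41  46  46  45  40  37  33  44  48  46  48]]
wall slope 0.2282539321442101 0.629267767401576
[302.75163762 245.56218878]
[302.80767489 241.68127249]
```

Emit:
{"api": "send_rows", "payload": {
  "hand": -1,
  "moves": [
    {"slide": [0.6,0,-0.5],"turn": 0},
    {"slide": [0.7,0,-0.6],"turn": 0},
    {"slide": [0.7,0,-0.6],"turn": 0},
    {"slide": [0.6,0,-0.35],"turn": 0},
    {"slide": [0.2,0,0],"turn": 0},
    {"slide": [0.1,0,0],"turn": 0},
    {"slide": [0,0,0],"turn": 0}
  ]
}}

```text
clock: 25.0
eef_pos: [0.5182, -0.1156, 0.0419]
tcp_rot: [0.0, 1.0, 0.007, 0.0]
wrist_force: [-0.3, 0.8, 0.5]
opening: 0.0003
finger_force: 0.0
```

Emit:
{"api": "send_rows", "payload": {
  "moves": [
    {"slide": [0.06,0,0],"turn": 0},
    {"slide": [0.04,0,0],"turn": 0},
    {"slide": [0,0,0],"turn": 0}
  ]
}}

```text
clock: 25.3
eef_pos: [0.52, -0.1155, 0.0422]
tcp_rot: [0.0, 1.0, 0.007, -0.002]
wrist_force: [-5.3, 0.1, 4.0]
opening: 0.0003
finger_force: 2.7
```

Emit:
{"api": "send_rows", "payload": {
  "moves": [
    {"slide": [0.05,0,0],"turn": 0},
    {"slide": [0.05,0,0],"turn": 0},
    {"slide": [0,0,0],"turn": 0}
  ]
}}

```text
clock: 25.6
eef_pos: [0.5204, -0.1154, 0.0421]
tcp_rot: [-0.0, 1.0, 0.008, -0.006]
wrist_force: [-13.4, -1.8, 11.9]
opening: 0.0006
finger_force: 7.4
```

Emit:
{"api": "send_rows", "payload": {
  "moves": [
    {"slide": [0.05,0,0],"turn": 0},
    {"slide": [0.03,0,0],"turn": 0},
    {"slide": [0,0,0],"turn": 0}
  ]
}}

```text
clock: 25.9
eef_pos: [0.5207, -0.1154, 0.0421]
tcp_rot: [-0.0, 1.0, 0.008, -0.01]
wrist_force: [-19.3, -2.8, 18.4]
opening: 0.0005
finger_force: 11.0
```

Emit:
{"api": "send_rows", "payload": {
  "moves": [
    {"slide": [0.05,0,0],"turn": 0},
    {"slide": [0.03,0,0],"turn": 0},
    {"slide": [0,0,0],"turn": 0}
  ]
}}

```text
clock: 26.2
eef_pos: [0.5208, -0.1154, 0.0421]
tcp_rot: [-0.0, 1.0, 0.009, -0.014]
wrist_force: [-26.1, -3.6, 24.1]
opening: 0.0005
finger_force: 14.5
```

Emit:
{"api": "send_rows", "payload": {
  "moves": [
    {"slide": [-0.3,0,0],"turn": 0},
    {"slide": [-0.6,0,0.3],"turn": 0},
    {"slide": [-0.8,0,0.5],"turn": 0},
    {"slide": [-0.8,0,0.5],"turn": 0},
    {"slide": [-0.8,0,0.5],"turn": 0},
    {"slide": [0,0,0],"turn": 0},
    {"slide": [0,0,0],"turn": 0}
  ]
}}

```text
clock: 26.9
eef_pos: [0.3713, -0.1161, 0.1329]
tcp_rot: [0.001, 1.0, 0.006, 0.003]
wrist_force: [-0.2, 0.0, -0.7]
opening: 0.0004
finger_force: 0.0
```

```bash
python3 - <<'E'
from h import *
t=viewer.camera("top");cv2.imwrite("pics/t6.png",t);c=cal("top");h=cv2.cvtColor(t,cv2.COLOR_BGR2HSV)
g=t.max(2).astype(int);print(g[250:262,310:318])
print("stud ctr",ray(c,(313,254),.06),"jaw tip",ray(c,(309.5,258.8),.048))
for nm,b in(("cans",(310,215,372,250)),):
    cr=cv2.inRange(h,(18,15,150),(40,140,255));k,l,s,ce=cv2.connectedComponentsWithStats(cr)
    for i in range(1,k):
        if 200<s[i,4]<2000 and b[0]<ce[i,0]<b[2] and b[1]<ce[i,1]<b[3]:print(ray(c,ce[i],.076)[:2])
E
```

```text
[[215 219 255 255 254 227 182 255]
 [180 202 255 255 255 246 201 255]
 [175 183 255 255 255 237 191 255]
 [205 178 255 255 255 251 197 255]
 [253 210 255 255 255 255 212 255]
 [255 229 255 255 255 251 231 255]
 [255 222 234 249 238 222 255 255]
 [255 250 146 139 129 185 255 255]
 [255 244 156 139 142 171 235 255]
 [184 141 132 122 126 133 138 181]
 [ 82  66  67  57  59  58  54  59]
 [ 26  28  27  28  28  27  25  27]]
stud ctr [ 0.53494216 -0.04787667  0.06      ] jaw tip [ 0.52111135 -0.03626958  0.048     ]
[ 0.59352178 -0.1001728 ]
[ 0.59203839 -0.18095479]
```

```bash
python3 -c "
from h import *
print(r.hand_in())"
```

```text
the job is handed in; nothing more can be done
None
```

I handed the job in at about 27 s: both cans are against the rear wall, the bar's eye is in the hinge with the pin pressed fully down, and the stud measures as fully home in the clip, where a 26 N push on the post did not move it; the hand-in gave no verdict.

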